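# Raise the router cutter by two true turns of a slack handwheel, then lock it

## Task

Raise the router cutter for the next pass by exactly two full turns of real lift: hold the red handle lightly, wind the handwheel clockwise with it, first taking up the wheel's slack, and count the two turns only from where the wheel bites and starts to move the cutter. Do not overshoot and wind back, do not force the wheel or touch the cutter. Then swing the orange lock lever round clockwise up to its stop with light force, let go of everything and leave the other things where they lie.

Things in the scene. Friction and masses are not known exactly. Their poses are not given: they have to be found in the camera images.
- station: aluminium router insert plate screwed to the bench, 250 x 350 x 8 mm, with a dark grey ring round the cutter. Origin: centre of its underside on the bench; x is its 250 mm direction (away from the robot at yaw 0), y its 350 mm direction (left), z up. The wheel stands on its +y half, the cutter at (30, 0) mm, the lock lever on its -y half.
- wheel: black three-spoked handwheel, 144 mm across its 14 mm thick rim, lying level. Origin: on its vertical axis, 12 mm above the bench; rim and spokes lie 68 to 82 mm, the hub (34 mm across, steel cap) up to 88 mm above the bench. Its x axis points to the handle. Seen from above, clockwise raises the cutter, 1.0 mm a turn once the slack is out.
- wheel_axis (a point): the wheel's axis at mid-rim height, 75 mm above the bench. The wheel is loose on its screw: at the start it turns clockwise nearly freely (under 1 N at the handle) through a hidden slack of 0.05 to 0.85 turn, then bites and drags steadily with 0.6 N m (11 N at the handle, along its circle) as the cutter rises. Turning back opens the slack again; wound down, the lift stops after one turn.
- handle_mid (a point): middle of the red upright revolving handle on the wheel: 23 mm thick, 58 mm tall, spins freely on its own pin so that it can be held with a fixed grip while the wheel goes round. It stands 56 mm from the wheel's axis; this point is 115 mm above the bench, the handle reaches from 86 to 144 mm. Hold it lightly: 20 to 40 N of grip is plenty.
- lift: router cutter, red, 16 mm thick with steel edges, pointing up out of the plate. Origin: centre of its top face, 15 to 21 mm above the bench at the start. It only slides up and down.
- lock_pivot (a point): vertical axis of the lock lever, 30 mm above the bench.
- lever_tip (a point): centre of the round knob at the lever's end (19 mm thick, 24 to 42 mm above the bench), 74 mm from the pivot axis.
- lever: orange lock lever on its steel boss (40 mm high), 83 mm long from its pivot; its bar is 13 mm thick, 26 to 38 mm above the bench. Origin: on the pivot axis at bench height; it points along its own -y. Open at the start (within 0.2 rad of the plate's -y), it swings clockwise seen from above to its stop at 1.4 rad, near the plate's -x. It turns with 0.2 N m (3 N at the knob) and stays where left.
- setup_bar: loose brass bar, 12 x 80 x 12 mm, lying on the plate.
- test_piece: loose rebated piece of light wood, 55 x 45 x 32 mm, lying on the plate beyond the cutter.
- hammer: loose hammer, 270 mm, on the bench.
- nail_tin: loose flat green tin of nails, 90 mm across, 23 mm high, on the bench.
- marker: loose marker pen, 140 mm, on the bench.
- sanding_block: loose cork sanding block, 110 x 65 x 34 mm, on the bench.
- wrench: loose wrench, 190 mm, on the bench.

How it is judged:
By the outcome, as a careful person would: the job done as asked, in the order asked, and still so for the second after the job is handed in, with the robot touching nothing.
It also fails if it takes over 72 s, if anything falls off the work surface, if the arm or the gripper's body presses on something with over 40 N, if the wrist force passes 120 N, or if a joint passes its speed limit or range.

## Robot

A 6-joint arm with a two-finger parallel gripper is mounted at the origin on the work surface. World frame = base frame: x ahead of the robot, y to its left, z up, the work surface at z = 0. Lengths are in mm, angles in rad, forces in N, time in s.
With the tool pointing down it reaches from about 300 to 775 mm from the base axis. Payload 14.6 kg.
Tool frame: the origin (TCP) lies between the finger pads; the fingertips stand 19 mm ahead of it and the grasp point (between the pads) is the TCP; z points along the fingers, y is the line along which they close (so a half turn about z gives the same grasp; the last joint's range is limited). The gripper opens to 94 mm and grips with 3 to 60 N. Pads are 16 mm wide; open, the fingers measure 119 mm over their backs; the gripper's body (75 mm by 177 mm) begins 78 mm behind the grasp point.
Start: joints at [-1.219, 0.3, 1.521, -0, 1.321, -0.067], TCP at [223.658, -502.461, 224.446] pointing down, gripper open.
Joint ranges: [-3.03, 3.03], [-0.79, 2.21], [0.23, 2.52], [-1.04, 4.18], [0, 3.07], [-2.55, 2.55]. Speed limits (rad/s): [2.22, 2.22, 2.57, 3.14, 3.14, 3.14].

## Interface

Orientations are given as [roll, pitch, yaw] about the fixed x, y, z axes, in that order (R = Rz(yaw) Ry(pitch) Rx(roll)).
In Python, from cell import monitor, imaging, job, find_in, trace gives the robot as it stands. The module is installed in compiled form; this text tells all that it offers.
- The arm moves only by the tool arm_command, never from a script. Its argument "steps" is a list of rows, each a list of 5 numbers: the opening, from 0 (shut) to 1 (fully open), then the shift along the tool's x, y, z in mm, then the turn about the tool's z in degrees. In form: [[gripper, dx, dy, dz, turn], ...]. A call has 1 to 20 rows; each row is the pose to reach, as a shift and turn from the pose commanded when the call began, along the tool's axes at that moment; what a row does not reach only later rows make up. A row lasts 1/8 s, in which the tool goes at most 62.5 mm and 10.7 degrees, less where a joint would pass 70% of its speed; a pose out of reach is approached as far as the arm can. A call with a gripper value outside its range is refused whole. The fingers move at their own pace and stop on an object; "force" is the grip in N (left out, the last holds). Time passes only in rows, so rows that repeat a pose let the fingers close. It gives the time, the measured TCP pose, the force, the opening and the grip force at its end, in the units of the state.
- monitor.read_state(): the state, without advancing time (a new reading comes with each control period).
- imaging.camera(name): name is "scene" or "side" or "wrist"; returns a dict with "img" (420x560x3 uint8, red, green, blue), "mtx" (3x3 intrinsics, pixels), "view" (4x4, takes a point from world to camera coordinates). Camera axes: x right, y down, z forward; pixel columns grow to the right and rows downward; lengths in mm; the calibration is good to about 2 mm. A picture is of the moment at which its call begins. There is no depth.
- job.sign_off(): hands the job in; it is judged then, once.
Trained networks look in a picture, given as the dict that the camera call returned (one of the last four; its "shot" number tells which), for a name from the list of things; names that differ only in an ending like _2 or _b are one class to them, and where a whole thing is asked for, a point or a joint stands for the part that bears it (a point fixed in the world has none). Each returns a list of dicts, best first, with "p" (0 to 1); they miss things now and then, are a little off and sometimes report something else, mostly with a low value. They report only what shows in the picture. A call takes as long as a camera call.
- find_in(picture, target): "rect" ([centre column, centre row, width, height] in pixels, round what is visible of it).
- trace(picture, target): "region" (420x560 bool, what is visible of it) and "rect" ([centre column, centre row, width, height] in pixels, round what is visible of it).
The state is a dict: "clock": time; "joints": joint angles; "qd": joint speeds; "effort": joint torques, N m; "eef_pos": TCP position; "eef_rot": TCP orientation; "wrist_force": force on the tool from outside, world axes, zero at the start; "moment": the same for the moment, N m; "finger_gap": finger opening in mm; "finger_force": force on a finger pad.
Only numpy, scipy, OpenCV 4.12 (cv2) and the standard library are available. Lean on these libraries where they do the work, as an engineer would, in place of code of your own. Each camera call takes 0.05 s, during which the arm holds its last target. There are 200 camera calls.

## Working session

There is one attempt and no reset: what is moved stays moved. The work goes in short steps, Python scripts to look and compute and a tool call to move; the robot and the scene stay as the last step left them, time stands still between calls to the robot, and variables do not carry over. Pictures are saved under pics/ and viewed, at most 10 in all, crops included, and the job is handed in when it is done.

Besides the shell and the picture viewer there is one more tool, called as name(argument=value, ...) on one line, values as JSON. arm_command: Moves the arm, as the interface text tells. Its arguments: {"type":"object","properties":{"steps":{"type":"array","items":{"type":"array","items":{"type":"number"}}},"force":{"type":"number"}},"required":["steps"]}

```bash
mkdir -p pics
cat > h.py <<'E'
import numpy as np, cv2
from cell import monitor, imaging, job, find_in, trace
def onplane(c,uv,z):
    K=np.array(c["mtx"]);V=np.array(c["view"]);R=V[:3,:3];t=V[:3,3]
    d=R.T@np.linalg.inv(K)@np.array([uv[0],uv[1],1.]);o=-R.T@t
    return o+d*(z-o[2])/d[2]
def proj(c,p):
    q=np.array(c["view"])@np.append(p,1);q=np.array(c["mtx"])@q[:3];return q[:2]/q[2]
def save(c,n): cv2.imwrite("pics/"+n+".png",c["img"][:,:,::-1])
E
python3 - <<'E'
from h import *
s=monitor.read_state();print({k:np.round(v,3) for k,v in s.items()})
ims=[]
for n in("scene","side"):
    c=imaging.camera(n);ims.append(c["img"])
    print(n,"cam",np.round(-np.array(c["view"])[:3,:3].T@np.array(c["view"])[:3,3]))
    for t,z in(("handle_mid",115),("wheel",75),("wheel_axis",75),("lever_tip",33),("lock_pivot",30),("lift",18),("station",8)):
        for r in find_in(c,t)[:2]: print(t,round(r["p"],2),np.round(r["rect"]),np.round(onplane(c,r["rect"][:2],z)))
im=np.vstack(ims);cv2.imwrite("pics/a.png",im[:420,:,::-1]);cv2.imwrite("pics/b.png",im[420:,:,::-1])
E
```

```text
{'clock': np.float64(0.0), 'joints': array([-1.219,  0.3  ,  1.522, -0.   ,  1.321, -0.067]), 'qd': array([ 0.001, -0.   ,  0.001,  0.   ,  0.   ,  0.001]), 'effort': array([-1.0000e-03, -5.3181e+01, -3.5274e+01,  7.1000e-02,  2.4000e-02,
       -0.0000e+00]), 'eef_pos': array([ 223.565, -502.265,  223.896]), 'eef_rot': array([-3.14 , -0.   ,  0.419]), 'wrist_force': array([-0.926,  0.082,  0.302]), 'moment': array([ 0.037, -0.037,  0.011]), 'finger_force': np.float64(0.0), 'finger_gap': np.float64(94.322)}
scene cam [1365.  952.  966.]
handle_mid 0.65 [338. 232.  11.  17.] [546. 127. 115.]
handle_mid 0.34 [289. 249. 148.  84.] [692.  97. 115.]
wheel 0.93 [317. 238.  49.  34.] [573.  72.  75.]
wheel 0.16 [247. 233.  25.  18.] [703. -76.  75.]
wheel_axis 0.72 [462. 311.  33.  42.] [506. 500.  75.]
wheel_axis 0.67 [319. 241.  54.  40.] [578.  85.  75.]
lever_tip 0.48 [248. 232.  29.  18.] [ 668. -126.   33.]
lever_tip 0.38 [463. 312.  33.  41.] [465. 482.  33.]
lock_pivot 0.77 [289. 249. 145.  80.] [626.  15.  30.]
lift 0.4 [281. 248.   8.   7.] [631. -19.  18.]
lift 0.28 [318. 238.  45.  33.] [520.  17.  18.]
station 0.72 [289. 250. 141.  87.] [612.  -4.   8.]
station 0.34 [220. 203.  26.  21.] [ 624. -347.    8.]
side cam [  475. -1155.   820.]
handle_mid 0.57 [282. 178.   8.  12.] [540. 115. 115.]
handle_mid 0.25 [320. 234.  12.  20.] [ 640. -241.  115.]
wheel 0.59 [287. 188.  38.  37.] [561. 107.  75.]
wheel_axis 0.71 [289. 191.  33.  41.] [565.  81.  75.]
lever_tip 0.43 [321. 234.  10.  17.] [ 662. -135.   33.]
lock_pivot 0.67 [300. 226. 100.  68.] [593. -84.  30.]
lift 0.68 [330. 218.  16.  19.] [709. -19.  18.]
lift 0.22 [290. 328. 106.  31.] [ 532. -508.   18.]
station 0.82 [301. 226. 103.  66.] [602. -53.   8.]
```

View pics/a.png

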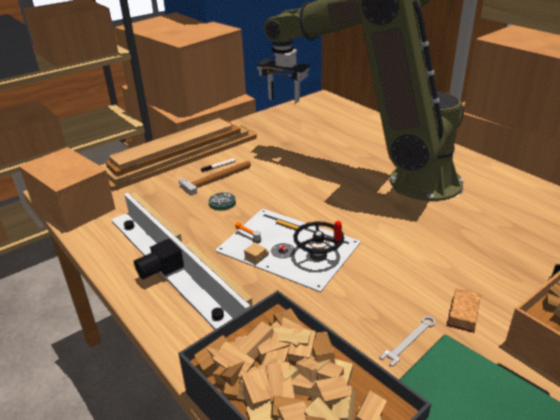

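View pics/b.png

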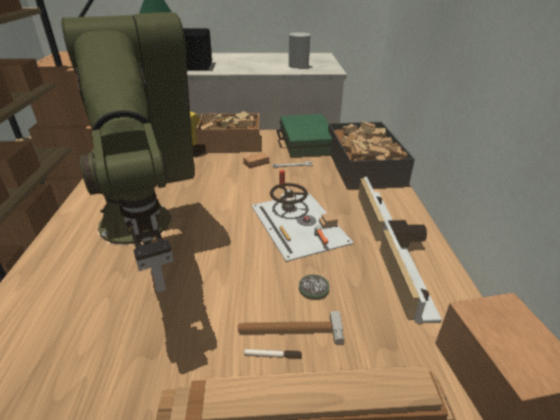

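The plate sits near (605, -20). The wheel's red handle shows at px (338,232) in the scene view and (282,178) in the side view. The orange lever is at (247,231) and (321,236). I'll move above for a wrist view.

arm_command(steps=[[1,50,-30,-20,0],[1,100,-60,-40,0],[1,150,-90,-60,0],[1,200,-120,-80,0],[1,250,-150,-100,0],[1,300,-180,-120,0],[1,350,-210,-140,0],[1,400,-240,-150,0],[1,450,-270,-150,0],[1,470,-300,-150,0],[1,470,-300,-150,0],[1,470,-300,-150,0]])

```text
clock: 2.3
eef_pos: [530.9, -37.8, 374.5]
eef_rot: [3.141, 0.0, 0.419]
wrist_force: [-1.1, -0.2, -0.1]
finger_gap: 94.2
finger_force: 0.0
```

Run:
```python
from h import *
s=monitor.read_state();print(s["clock"],s["eef_pos"],s["eef_rot"])
c=imaging.camera("wrist");save(c,"w1");print("cam",-np.array(c["view"])[:3,:3].T@np.array(c["view"])[:3,3])
for t,z in(("handle_mid",115),("wheel",75),("wheel_axis",75),("lever_tip",33),("lever",33),("lock_pivot",30),("lift",18),("station",8)):
    for r in find_in(c,t)[:2]: print(t,round(r["p"],2),np.round(r["rect"]),np.round(onplane(c,r["rect"][:2],z)))
```

```text
2.3 [530.88780083 -37.78398034 374.49764925] [3.14141722e+00 7.09105265e-05 4.18659665e-01]
cam [600.71737691  -7.54926185 534.41186857]
handle_mid 0.89 [166. 122.  30.  20.] [542. 119. 115.]
wheel 0.79 [214. 122. 119. 113.] [563.  73.  75.]
wheel_axis 0.91 [211. 121. 117. 106.] [561.  77.  75.]
wheel_axis 0.45 [320. 182.  49.   7.] [547. -92.  75.]
lever_tip 0.6 [381. 116.  62.  24.] [ 665. -138.   33.]
lever 0.68 [381. 118.  69.  22.] [ 662. -138.   33.]
lock_pivot 0.85 [296. 122. 244. 186.] [607. -28.  30.]
lift 0.41 [294. 109.  16.  13.] [623. -19.  18.]
station 0.65 [297. 124. 241. 182.] [606. -32.   8.]
station 0.28 [213. 121. 121. 109.] [558.  87.   8.]
```

View pics/w1.png

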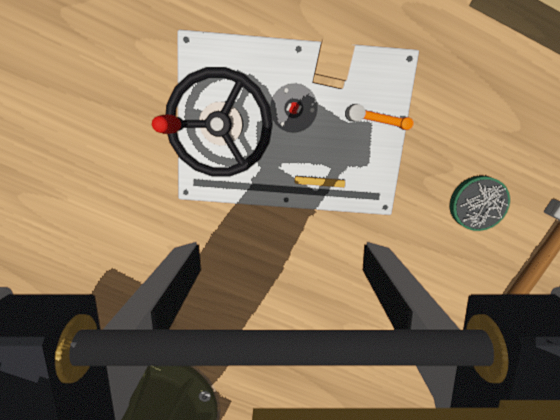

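The wrist view shows the wheel hub at px (217,124), the red handle at (166,123), the lever boss at (357,113), the lever knob at (407,124) and the cutter at (294,107). I'll refine these positions in code.

Run:
```python
from h import *
from scipy.optimize import least_squares
c=imaging.camera("wrist");im=c["img"].astype(int)
for n,uv,z in(("hub",(217,124),88),("boss",(357,113),40),("knob",(407,124),40)):print(n,np.round(onplane(c,uv,z),1))
dark=(im.max(2)<45); m=np.zeros_like(dark);m[60:182,160:276]=dark[60:182,160:276]
ys,xs=np.nonzero(m)
P=np.array([onplane(c,(x,y),78)[:2] for x,y in zip(xs,ys)])
a=np.array([566,78.])
for i in range(8):
    r=np.linalg.norm(P-a,axis=1);k=(r>50)&(r<80)
    a=least_squares(lambda q:np.linalg.norm(P[k]-q,axis=1)-65,a,loss="soft_l1",f_scale=2).x
print("axis",a,k.sum())
r=(im[:,:,0]>120)&(im[:,:,1]<60)&(im[:,:,2]<60);r[:,:145]=0;r[:,190:]=0
ys,xs=np.nonzero(r);print(xs.min(),xs.max(),xs.mean(),ys.min(),ys.max(),ys.mean())
# predict handle mask centroid for angle
best=[]
for th in np.arange(0,6.28,.02):
    h=a+56*np.array([np.cos(th),np.sin(th)])
    best.append((np.linalg.norm(proj(c,[*h,118])-[xs.mean(),ys.mean()]),th,*h))
print(min(best)); print(proj(c,[*min(best)[2:],86]),proj(c,[*min(best)[2:],144]))
t=trace(c,"handle_mid")[0]["region"];ys,xs=np.nonzero(t);print(xs.mean(),ys.mean(),onplane(c,(xs.mean(),ys.mean()),118))
o=(im[:,:,0]>200)&(abs(im[:,:,1]-110)<60)&(im[:,:,2]<60);o[:,:350]=0;o[:,420:]=0;o[:95]=0;o[140:]=0
ys,xs=np.nonzero(o);print("lever",xs.min(),xs.max(),xs.mean(),ys.mean(),o.sum())
```

```text
hub [562.7  66.5  88. ]
boss [ 653.5 -102.1   40. ]
knob [ 669.  -174.6   40. ]
axis [563.60918639  66.30831385] 1950
152 167 159.726368159204 116 132 124.09950248756219
(np.float64(6.648695617063616), np.float64(1.98), np.float64(541.327969452996), np.float64(117.68483934874065))
[174.49403209 123.0435214 ] [158.70048708 123.48225445]
166.1108695652174 123.18695652173913 [541.31686263 117.95039454 118.        ]
lever 365 412 389.7445054945055 119.67857142857143 364
```

arm_command(steps=[[0.6,24,-46,0,8],[0.6,48,-92,40,16],[0.6,72.8,-138,80,24],[0.6,72.8,-138,130,24],[0.6,72.8,-138,174,24],[0.6,72.8,-138,174,24],[0.6,72.8,-138,174,24]], force=25)

```text
clock: 3.72
eef_pos: [542.2, 118.4, 202.5]
eef_rot: [-3.141, -0.002, -0.0]
wrist_force: [0.1, 0.1, -0.5]
finger_gap: 56.4
finger_force: 0.0
```

Run:
```python
from h import *
s=monitor.read_state();print(s["clock"],s["eef_pos"],s["eef_rot"],s["joints"])
c=imaging.camera("wrist");save(c,"w2")
for t in find_in(c,"handle_mid")[:2]:print(t,onplane(c,t["rect"][:2],118))
```

```text
3.725 [542.21949314 118.39834941 202.5314295 ] [-3.14122163e+00 -2.42728186e-03 -3.07040834e-04] [1.48987225e-01 3.27965556e-01 1.53635389e+00 6.13191359e-06
 1.27481774e+00 1.72008836e+00]
{'rect': [278.9, 224.9, 33.5, 44.1], 'p': 0.61} [541.23396937 119.35728064 118.        ]
```

View pics/w2.png

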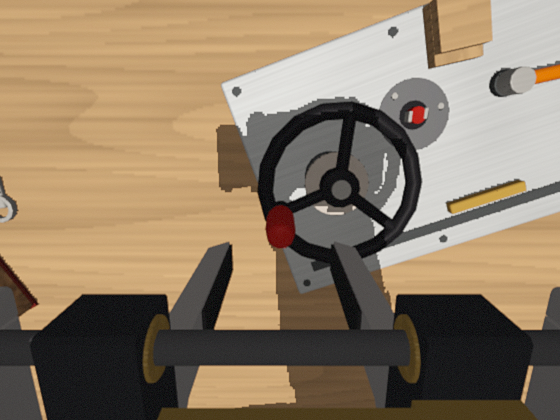

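The handle at px (280,226) is centred between the open fingers, and the hub is at (341,188). Next I'll descend and close lightly.

arm_command(steps=[[0.6,-0.5,0,40,0],[0.6,-0.5,0,80,0],[0.6,-0.5,0,80,0],[0.2,-0.5,0,80,0],[0.2,-0.5,0,80,0],[0.2,-0.5,0,80,0],[0.1,-0.5,0,80,0],[0.1,-0.5,0,80,0]], force=25)

```text
clock: 4.82
eef_pos: [541.1, 118.8, 121.0]
eef_rot: [-3.141, -0.001, 0.0]
wrist_force: [-2.4, 3.7, 5.3]
finger_gap: 22.4
finger_force: 25.0
```

Run:
```python
from h import *
s=monitor.read_state();print(s["clock"],s["eef_pos"],s["wrist_force"],s["moment"],s["finger_gap"],s["finger_force"])
c=imaging.camera("wrist");im=c["img"];save(c,"w3")
r=find_in(c,"wheel_axis")[:1]+find_in(c,"wheel")[:1];print([(np.round(t["rect"]),t["p"],onplane(c,t["rect"][:2],75)) for t in r])
g=cv2.cvtColor(im,cv2.COLOR_RGB2GRAY)
print(proj(c,[563.5,66.4,88]))
cv2.imwrite("pics/w3.png",im[:,:,::-1])
```

```text
4.825 [541.0860045  118.82952097 121.02421029] [-2.39697465  3.73564935  5.32326383] [ 0.75040737  0.37331407 -0.02286728] 22.4160808684537 25.002596592530608
[(array([363., 199., 229., 216.]), 0.95, array([569.08807978,  65.93866121,  75.        ])), (array([365., 201., 228., 222.]), 0.58, array([568.24123495,  65.0608297 ,  75.        ]))]
[367.18667616 213.3150755 ]
```

View pics/w3.png

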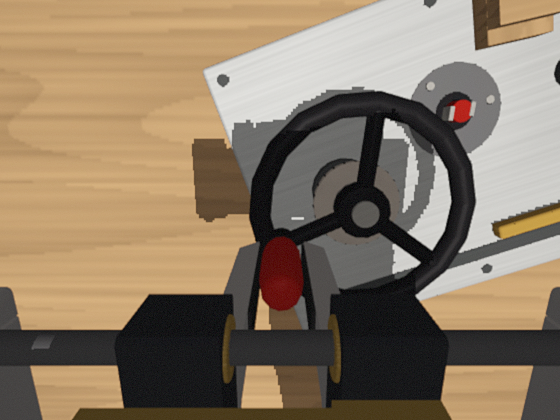

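The grip holds the handle (gap 22.4 mm at 25 N). The hub is at px (366,212) against a predicted (367,213), so the axis is confirmed. Next is a table of circle increments for small clockwise calls.

Run:
```python
import numpy as np
th0=113.3
f=lambda a:np.round(np.array([56*np.cos(np.radians(th0-a)),-56*np.sin(np.radians(th0-a))]),1)
for k in range(0,40):
    a=9*k; print(k,a,np.round(f(a+4.5)-f(a),1),np.round(f(a+9)-f(a),1))
```

```text
0 0 [ 4.2 -1.6] [ 8.4 -2.9]
1 9 [ 4.3 -0.9] [ 8.6 -1.5]
2 18 [ 4.4 -0.2] [ 8.8 -0.1]
3 27 [4.4 0.5] [8.7 1.3]
4 36 [4.3 1.1] [8.4 2.6]
5 45 [4.  1.8] [7.9 3.8]
6 54 [3.7 2.4] [7.2 5.1]
7 63 [3.2 3. ] [6.3 6.1]
8 72 [2.7 3.5] [5.2 7.1]
9 81 [2.2 3.8] [4.1 7.7]
10 90 [1.6 4.2] [2.9 8.4]
11 99 [0.9 4.3] [1.5 8.6]
12 108 [0.2 4.4] [0.1 8.8]
13 117 [-0.5  4.4] [-1.3  8.7]
14 126 [-1.1  4.3] [-2.6  8.4]
15 135 [-1.8  4. ] [-3.8  7.9]
16 144 [-2.4  3.7] [-5.1  7.2]
17 153 [-3.   3.2] [-6.1  6.3]
18 162 [-3.5  2.7] [-7.1  5.2]
19 171 [-3.8  2.2] [-7.7  4.1]
20 180 [-4.2  1.6] [-8.4  2.9]
21 189 [-4.3  0.9] [-8.6  1.5]
22 198 [-4.4  0.2] [-8.8  0.1]
23 207 [-4.4 -0.5] [-8.7 -1.3]
24 216 [-4.3 -1.1] [-8.4 -2.6]
25 225 [-4.  -1.8] [-7.9 -3.8]
26 234 [-3.7 -2.4] [-7.2 -5.1]
27 243 [-3.2 -3. ] [-6.3 -6.1]
28 252 [-2.7 -3.5] [-5.2 -7.1]
29 261 [-2.2 -3.8] [-4.1 -7.7]
30 270 [-1.6 -4.2] [-2.9 -8.4]
31 279 [-0.9 -4.3] [-1.5 -8.6]
32 288 [-0.2 -4.4] [-0.1 -8.8]
33 297 [ 0.5 -4.4] [ 1.3 -8.7]
34 306 [ 1.1 -4.3] [ 2.6 -8.4]
35 315 [ 1.8 -4. ] [ 3.8 -7.9]
36 324 [ 2.4 -3.7] [ 5.1 -7.2]
37 333 [ 3.  -3.2] [ 6.1 -6.3]
38 342 [ 3.5 -2.7] [ 7.1 -5.2]
39 351 [ 3.8 -2.2] [ 7.7 -4.1]
```

arm_command(steps=[[0.1,4.2,-1.6,0,0],[0.1,8.4,-2.9,0,0]])

```text
clock: 5.22
eef_pos: [549.6, 121.8, 121.0]
eef_rot: [-3.141, -0.001, 0.0]
wrist_force: [-1.3, 4.6, 6.1]
finger_gap: 22.2
finger_force: 25.0
```

arm_command(steps=[[0.1,4.3,-0.9,0,0],[0.1,8.6,-1.5,0,0]])

```text
clock: 5.48
eef_pos: [558.3, 123.4, 121.1]
eef_rot: [-3.141, -0.001, 0.0]
wrist_force: [-1.8, 4.6, 4.7]
finger_gap: 22.1
finger_force: 25.0
```

arm_command(steps=[[0.1,4.4,-0.2,0,0],[0.1,8.8,-0.1,0,0]])

```text
clock: 5.72
eef_pos: [567.2, 123.6, 121.1]
eef_rot: [-3.14, -0.001, 0.0]
wrist_force: [-0.2, 5.1, 4.7]
finger_gap: 22.1
finger_force: 25.0
```

arm_command(steps=[[0.1,4.4,0.5,0,0],[0.1,8.7,1.3,0,0]])

```text
clock: 5.98
eef_pos: [576.1, 122.3, 121.1]
eef_rot: [-3.14, -0.002, 0.0]
wrist_force: [0.7, 5.0, 5.2]
finger_gap: 22.1
finger_force: 25.0
```

arm_command(steps=[[0.1,4.3,1.1,0,0],[0.1,8.4,2.6,0,0]])

```text
clock: 6.22
eef_pos: [584.6, 119.7, 121.2]
eef_rot: [-3.14, -0.002, 0.0]
wrist_force: [2.5, 5.0, 4.3]
finger_gap: 22.6
finger_force: 25.0
```

arm_command(steps=[[0.1,4.0,1.8,0,0],[0.1,7.9,3.8,0,0]])

```text
clock: 6.48
eef_pos: [592.6, 115.8, 121.2]
eef_rot: [-3.14, -0.002, 0.0]
wrist_force: [2.0, 5.1, 4.1]
finger_gap: 22.1
finger_force: 25.0
```

arm_command(steps=[[0.1,3.7,2.4,0,0],[0.1,7.2,5.1,0,0]])

```text
clock: 6.72
eef_pos: [599.9, 110.6, 121.2]
eef_rot: [-3.141, -0.003, 0.0]
wrist_force: [2.4, 4.3, 4.7]
finger_gap: 22.5
finger_force: 25.0
```

arm_command(steps=[[0.1,3.2,3.0,0,0],[0.1,6.3,6.1,0,0]])

```text
clock: 6.98
eef_pos: [606.2, 104.4, 121.2]
eef_rot: [-3.141, -0.003, 0.0]
wrist_force: [3.8, 3.2, 3.7]
finger_gap: 22.5
finger_force: 25.0
```

arm_command(steps=[[0.1,2.7,3.5,0,0],[0.1,5.2,7.1,0,0]])

```text
clock: 7.22
eef_pos: [611.5, 97.1, 121.2]
eef_rot: [-3.141, -0.003, -0.0]
wrist_force: [4.0, 3.8, 3.4]
finger_gap: 22.2
finger_force: 25.0
```

arm_command(steps=[[0.1,2.2,3.8,0,0],[0.1,4.1,7.7,0,0]])

```text
clock: 7.48
eef_pos: [615.6, 89.3, 121.2]
eef_rot: [-3.141, -0.003, 0.0]
wrist_force: [4.2, 2.0, 3.1]
finger_gap: 22.4
finger_force: 25.0
```

arm_command(steps=[[0.1,1.6,4.2,0,0],[0.1,2.9,8.4,0,0]])

```text
clock: 7.72
eef_pos: [618.3, 80.7, 121.2]
eef_rot: [-3.141, -0.003, -0.0]
wrist_force: [3.7, 0.3, 4.4]
finger_gap: 22.3
finger_force: 25.0
```

arm_command(steps=[[0.1,0.9,4.3,0,0],[0.1,1.5,8.6,0,0]])

```text
clock: 7.98
eef_pos: [619.7, 71.9, 121.1]
eef_rot: [3.142, -0.002, -0.0]
wrist_force: [5.0, 0.2, 5.5]
finger_gap: 22.5
finger_force: 25.0
```

arm_command(steps=[[0.1,0.2,4.4,0,0],[0.1,0.1,8.8,0,0]])

```text
clock: 8.22
eef_pos: [619.7, 63.0, 121.1]
eef_rot: [3.141, -0.002, -0.0]
wrist_force: [5.1, 0.4, 6.2]
finger_gap: 22.4
finger_force: 25.0
```

arm_command(steps=[[0.1,-0.5,4.4,0,0],[0.1,-1.3,8.7,0,0]])

```text
clock: 8.48
eef_pos: [618.3, 54.2, 121.0]
eef_rot: [3.141, -0.002, -0.0]
wrist_force: [4.5, -0.8, 5.8]
finger_gap: 22.2
finger_force: 25.0
```

arm_command(steps=[[0.1,-1.1,4.3,0,0],[0.1,-2.6,8.4,0,0]])

```text
clock: 8.72
eef_pos: [615.7, 46.3, 121.0]
eef_rot: [-3.141, -0.002, -0.0]
wrist_force: [6.1, 9.0, 4.4]
finger_gap: 22.0
finger_force: 25.1
```

arm_command(steps=[[0.1,-1.8,4.0,0,0],[0.1,-3.8,7.9,0,0]])

```text
clock: 8.98
eef_pos: [612.1, 39.3, 121.1]
eef_rot: [-3.14, -0.003, 0.0]
wrist_force: [7.1, 8.8, 3.0]
finger_gap: 22.3
finger_force: 25.0
```

arm_command(steps=[[0.1,-2.4,3.7,0,0],[0.1,-5.1,7.2,0,0]])

```text
clock: 9.22
eef_pos: [607.0, 32.0, 121.0]
eef_rot: [-3.14, -0.003, 0.0]
wrist_force: [8.2, 7.5, 3.8]
finger_gap: 22.2
finger_force: 25.0
```

arm_command(steps=[[0.1,-3.0,3.2,0,0],[0.1,-6.1,6.3,0,0]])

```text
clock: 9.48
eef_pos: [600.9, 25.7, 121.0]
eef_rot: [-3.14, -0.003, 0.0]
wrist_force: [6.7, 7.9, 1.6]
finger_gap: 22.4
finger_force: 25.0
```

arm_command(steps=[[0.1,-3.5,2.7,0,0],[0.1,-7.1,5.2,0,0]])

```text
clock: 9.72
eef_pos: [593.9, 20.4, 120.9]
eef_rot: [-3.14, -0.003, 0.0]
wrist_force: [8.1, 6.9, 1.7]
finger_gap: 22.4
finger_force: 25.0
```

arm_command(steps=[[0.1,-3.8,2.2,0,0],[0.1,-7.7,4.1,0,0]])

```text
clock: 9.98
eef_pos: [586.2, 16.2, 120.9]
eef_rot: [-3.14, -0.003, 0.0]
wrist_force: [9.0, 5.9, 1.1]
finger_gap: 22.3
finger_force: 25.0
```

arm_command(steps=[[0.1,-4.2,1.6,0,0],[0.1,-8.4,2.9,0,0]])

```text
clock: 10.22
eef_pos: [577.8, 13.3, 120.8]
eef_rot: [-3.14, -0.003, 0.0]
wrist_force: [10.1, 7.0, 0.5]
finger_gap: 22.4
finger_force: 25.0
```

The bite shows between 126° and 135° of winding: the tangential force jumps from 0 to about 11 N. I'll fit the axis, fix the bite angle, and generate the rows for the two turns.

```bash
cat > circ.py <<'E'
import numpy as np
from scipy.optimize import least_squares
th0=113.3
f=lambda a:np.round(np.array([56*np.cos(np.radians(th0-a)),-56*np.sin(np.radians(th0-a))]),1)
P=np.array([[549.6,121.8],[558.3,123.4],[567.2,123.6],[576.1,122.3],[584.6,119.7],[592.6,115.8],[599.9,110.6],[606.2,104.4],[611.5,97.1],[615.6,89.3],[618.3,80.7],[619.7,71.9],[619.7,63],[618.3,54.2],[615.7,46.3],[612.1,39.3],[607,32],[600.9,25.7],[593.9,20.4],[586.2,16.2],[577.8,13.3]])
q=least_squares(lambda q:np.hypot(*(P-q[:2]).T)-q[2],[563,67,56]).x
ang=lambda p:np.degrees(np.arctan2(p[1]-q[1],p[0]-q[0]))
def rows(a0,a1,d=9): return [[0.1,*map(float,np.round(f(a)-f(a0),1)),0,0] for a in np.arange(a0+d,a1+.01,d)]
E
python3 -c "
from circ import *
print(q,np.round([ang(p) for p in P],1))
print(rows(189,369)); print(rows(9,189))"
```

```text
[563.85377033  67.65366013  56.03347208] [104.7  95.7  86.6  77.4  68.3  59.2  50.   41.   31.7  22.7  13.5   4.3
  -4.8 -13.9 -22.4 -30.4 -39.6 -48.6 -57.5 -66.5 -75.6]
[[0.1, -8.6, 1.5, 0, 0], [0.1, -17.4, 1.6, 0, 0], [0.1, -26.1, 0.3, 0, 0], [0.1, -34.5, -2.3, 0, 0], [0.1, -42.4, -6.1, 0, 0], [0.1, -49.6, -11.2, 0, 0], [0.1, -55.9, -17.3, 0, 0], [0.1, -61.1, -24.4, 0, 0], [0.1, -65.2, -32.1, 0, 0], [0.1, -68.1, -40.5, 0, 0], [0.1, -69.6, -49.1, 0, 0], [0.1, -69.7, -57.9, 0, 0], [0.1, -68.4, -66.6, 0, 0], [0.1, -65.8, -75.0, 0, 0], [0.1, -62.0, -82.9, 0, 0], [0.1, -56.9, -90.1, 0, 0], [0.1, -50.8, -96.4, 0, 0], [0.1, -43.7, -101.6, 0, 0], [0.1, -36.0, -105.7, 0, 0], [0.1, -27.6, -108.6, 0, 0]]
[[0.1, 8.6, -1.5, 0, 0], [0.1, 17.4, -1.6, 0, 0], [0.1, 26.1, -0.3, 0, 0], [0.1, 34.5, 2.3, 0, 0], [0.1, 42.4, 6.1, 0, 0], [0.1, 49.6, 11.2, 0, 0], [0.1, 55.9, 17.3, 0, 0], [0.1, 61.1, 24.4, 0, 0], [0.1, 65.2, 32.1, 0, 0], [0.1, 68.1, 40.5, 0, 0], [0.1, 69.6, 49.1, 0, 0], [0.1, 69.7, 57.9, 0, 0], [0.1, 68.4, 66.6, 0, 0], [0.1, 65.8, 75.0, 0, 0], [0.1, 62.0, 82.9, 0, 0], [0.1, 56.9, 90.1, 0, 0], [0.1, 50.8, 96.4, 0, 0], [0.1, 43.7, 101.6, 0, 0], [0.1, 36.0, 105.7, 0, 0], [0.1, 27.6, 108.6, 0, 0]]
```

arm_command(steps=[[0.1,-8.6,1.5,0,0],[0.1,-17.4,1.6,0,0],[0.1,-26.1,0.3,0,0],[0.1,-34.5,-2.3,0,0],[0.1,-42.4,-6.1,0,0],[0.1,-49.6,-11.2,0,0],[0.1,-55.9,-17.3,0,0],[0.1,-61.1,-24.4,0,0],[0.1,-65.2,-32.1,0,0],[0.1,-68.1,-40.5,0,0],[0.1,-69.6,-49.1,0,0],[0.1,-69.7,-57.9,0,0],[0.1,-68.4,-66.6,0,0],[0.1,-65.8,-75.0,0,0],[0.1,-62.0,-82.9,0,0],[0.1,-56.9,-90.1,0,0],[0.1,-50.8,-96.4,0,0],[0.1,-43.7,-101.6,0,0],[0.1,-36.0,-105.7,0,0],[0.1,-27.6,-108.6,0,0]])

```text
clock: 12.72
eef_pos: [548.0, 121.6, 120.7]
eef_rot: [3.141, 0.004, 0.0]
wrist_force: [-12.1, 2.6, 13.8]
finger_gap: 22.3
finger_force: 25.0
```

arm_command(steps=[[0.1,8.6,-1.5,0,0],[0.1,17.4,-1.6,0,0],[0.1,26.1,-0.3,0,0],[0.1,34.5,2.3,0,0],[0.1,42.4,6.1,0,0],[0.1,49.6,11.2,0,0],[0.1,55.9,17.3,0,0],[0.1,61.1,24.4,0,0],[0.1,65.2,32.1,0,0],[0.1,68.1,40.5,0,0],[0.1,69.6,49.1,0,0],[0.1,69.7,57.9,0,0],[0.1,68.4,66.6,0,0],[0.1,65.8,75.0,0,0],[0.1,62.0,82.9,0,0],[0.1,56.9,90.1,0,0],[0.1,50.8,96.4,0,0],[0.1,43.7,101.6,0,0],[0.1,36.0,105.7,0,0],[0.1,27.6,108.6,0,0]])

```text
clock: 15.22
eef_pos: [577.7, 13.2, 120.8]
eef_rot: [-3.14, -0.003, -0.0]
wrist_force: [9.6, 6.9, -0.6]
finger_gap: 22.2
finger_force: 25.0
```

arm_command(steps=[[0.1,-8.6,1.5,0,0],[0.1,-17.4,1.6,0,0],[0.1,-26.1,0.3,0,0],[0.1,-34.5,-2.3,0,0],[0.1,-42.4,-6.1,0,0],[0.1,-49.6,-11.2,0,0],[0.1,-55.9,-17.3,0,0],[0.1,-61.1,-24.4,0,0],[0.1,-65.2,-32.1,0,0],[0.1,-68.1,-40.5,0,0],[0.1,-69.6,-49.1,0,0],[0.1,-69.7,-57.9,0,0],[0.1,-68.4,-66.6,0,0],[0.1,-65.8,-75.0,0,0],[0.1,-62.0,-82.9,0,0],[0.1,-56.9,-90.1,0,0],[0.1,-50.8,-96.4,0,0],[0.1,-43.7,-101.6,0,0],[0.1,-36.0,-105.7,0,0],[0.1,-27.6,-108.6,0,0]])

```text
clock: 17.73
eef_pos: [548.1, 121.5, 120.7]
eef_rot: [3.141, 0.004, 0.0]
wrist_force: [-11.4, 2.3, 14.2]
finger_gap: 22.6
finger_force: 25.0
```

```bash
python3 -c "
from circ import *
from h import *
s=monitor.read_state();print(s['clock'],s['eef_pos'],s['wrist_force'],ang(s['eef_pos']))
print(rows(9,126),rows(126,131,1))"
```

```text
17.725 [548.076733   121.54218267 120.72730436] [-11.37506176   2.31058356  14.17346033] 106.31854023344759
[[0.1, 8.6, -1.5, 0, 0], [0.1, 17.4, -1.6, 0, 0], [0.1, 26.1, -0.3, 0, 0], [0.1, 34.5, 2.3, 0, 0], [0.1, 42.4, 6.1, 0, 0], [0.1, 49.6, 11.2, 0, 0], [0.1, 55.9, 17.3, 0, 0], [0.1, 61.1, 24.4, 0, 0], [0.1, 65.2, 32.1, 0, 0], [0.1, 68.1, 40.5, 0, 0], [0.1, 69.6, 49.1, 0, 0], [0.1, 69.7, 57.9, 0, 0], [0.1, 68.4, 66.6, 0, 0]] [[0.1, -0.2, 1.0, 0, 0], [0.1, -0.4, 1.9, 0, 0], [0.1, -0.7, 2.9, 0, 0], [0.1, -1.0, 3.8, 0, 0], [0.1, -1.3, 4.7, 0, 0]]
```

arm_command(steps=[[0.1,8.6,-1.5,0,0],[0.1,17.4,-1.6,0,0],[0.1,26.1,-0.3,0,0],[0.1,34.5,2.3,0,0],[0.1,42.4,6.1,0,0],[0.1,49.6,11.2,0,0],[0.1,55.9,17.3,0,0],[0.1,61.1,24.4,0,0],[0.1,65.2,32.1,0,0],[0.1,68.1,40.5,0,0],[0.1,69.6,49.1,0,0],[0.1,69.7,57.9,0,0],[0.1,68.4,66.6,0,0]])

```text
clock: 19.35
eef_pos: [618.5, 55.8, 121.2]
eef_rot: [-3.139, -0.003, 0.0]
wrist_force: [6.3, 10.2, 4.7]
finger_gap: 22.3
finger_force: 25.0
```

arm_command(steps=[[0.1,-0.4,1.9,0,0],[0.1,-1.0,3.8,0,0],[0.1,-1.0,3.8,0,0],[0.1,-1.0,3.8,0,0]])

```text
clock: 19.85
eef_pos: [617.5, 51.9, 121.1]
eef_rot: [-3.14, -0.003, 0.0]
wrist_force: [5.6, 7.9, 4.6]
finger_gap: 22.5
finger_force: 25.0
```

```bash
python3 -c "
from circ import *
from h import *
s=monitor.read_state();print(s['clock'],s['eef_pos'],s['wrist_force'],ang(s['eef_pos']))
print(rows(130,138,1))"
```

```text
19.85 [617.49838375  51.92709911 121.10976603] [5.63098557 7.87663803 4.63585538] -16.33913108265845
[[0.1, -0.3, 0.9, 0, 0], [0.1, -0.6, 1.9, 0, 0], [0.1, -0.9, 2.8, 0, 0], [0.1, -1.2, 3.7, 0, 0], [0.1, -1.6, 4.6, 0, 0], [0.1, -1.9, 5.5, 0, 0], [0.1, -2.3, 6.4, 0, 0], [0.1, -2.7, 7.3, 0, 0]]
```

arm_command(steps=[[0.1,-0.6,1.9,0,0],[0.1,-1.1,3.5,0,0],[0.1,-1.1,3.5,0,0],[0.1,-1.1,3.5,0,0]])

```text
clock: 20.35
eef_pos: [616.4, 48.5, 121.1]
eef_rot: [-3.14, -0.003, 0.0]
wrist_force: [6.1, 8.2, 4.2]
finger_gap: 22.0
finger_force: 25.0
```

```bash
python3 -c "
from circ import *
from h import *
s=monitor.read_state();print(s['clock'],s['eef_pos'],s['wrist_force'],ang(s['eef_pos']))"
```

```text
20.35 [616.38177462  48.46835093 121.08536758] [6.1469759  8.15103578 4.177975  ] -20.064197220858084
```

arm_command(steps=[[0.5,0,0,0,0],[0.5,0,0,0,0],[0.5,0,0,0,0],[0.5,0,0,-40,0],[0.5,0,0,-80,0],[0.5,0,50,-130,0],[0,-8,100,-130,0],[0,-16,150,-130,0],[0,-16,178,-130,0],[0,-16,178,-130,0],[0,-16,178,-130,0]])

```text
clock: 21.72
eef_pos: [599.6, -129.9, 250.3]
eef_rot: [-3.141, 0.0, 0.0]
wrist_force: [0.4, 0.6, 0.4]
finger_gap: 1.6
finger_force: 0.0
```

Run:
```python
from h import *
s=monitor.read_state();print(s["clock"],s["eef_pos"],s["eef_rot"],s["finger_gap"])
c=imaging.camera("wrist");save(c,"w4")
for t,z in(("lever",33),("lever_tip",33),("lift",18),("test_piece",40)):
    for r in find_in(c,t)[:1]: print(t,round(r["p"],2),np.round(r["rect"]),np.round(onplane(c,r["rect"][:2],z)))
im=c["img"].astype(int)
o=(im[:,:,0]>180)&(abs(im[:,:,1]-100)<60)&(im[:,:,2]<70)
n,l,st,ce=cv2.connectedComponentsWithStats(o.astype(np.uint8));print(st[1:][st[1:,4]>60],ce[1:][st[1:,4]>60])
c2=imaging.camera("scene")
for t,z in(("handle_mid",115),):
  for r in find_in(c2,t)[:1]: print(t,r["p"],onplane(c2,r["rect"][:2],z))
```

```text
21.725 [ 599.59675539 -129.91120053  250.29002762] [-3.14139277e+00  3.97279059e-04  2.09962228e-04] 1.6045355632408462
lever 0.92 [289. 136.  86.  33.] [ 659. -139.   33.]
lever_tip 0.78 [288. 132.  87.  34.] [ 663. -138.   33.]
lift 0.56 [186. 168.  17.  15.] [622. -19.  18.]
test_piece 0.78 [199.  98.  59.  63.] [699. -45.  40.]
[[ 63 189  10  13  69]] [[ 67.66666667 194.79710145]]
handle_mid 0.56 [622.57020978  54.71582514 115.        ]
```

View pics/w4.png

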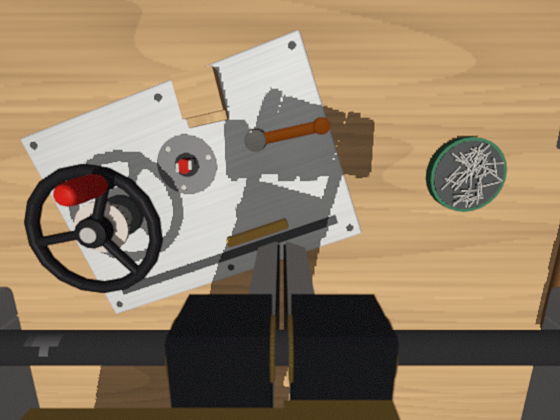

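The lever boss is at px (256,140), the knob at (322,126), and the setup bar near (258,233) lies close to the swing's end. I'll push the bar of the lever at about 58 mm radius with the fingertips above 26 mm, so they clear the setup bar.

Run:
```python
from h import *
s=monitor.read_state();e=np.array(s["eef_pos"])
c=imaging.camera("wrist")
b=onplane(c,(256,140),40)[:2];k=onplane(c,(322,126),38)[:2]
phi=np.degrees(np.arctan2(*(k-b)[::-1]));print(b,k,np.hypot(*(k-b)),phi)
cb=onplane(c,(118,310),8)-onplane(c,(358,235),8);py=np.degrees(np.arctan2(cb[1],cb[0]));print("plate yaw",py-90,"-y dir",py-180)
for f in np.r_[phi+12, np.arange(0,-81,-8)+phi]:
    p=np.radians(f);u=np.array([np.cos(p),np.sin(p)]);m=np.array([-u[1],u[0]])
    sidx=6.5+8*abs(m[0])+12.5*abs(m[1])+(10 if f>phi else 0)
    P=b+58*u+sidx*m; d=P-e[:2]; print(round(f,1),np.round(P,1),"tool",np.round([d[0],-d[1]],1))
```

```text
[ 655.26642773 -103.64400117] [ 669.94935525 -175.1617016 ] 73.00938183998814 -78.39811508185046
plate yaw 18.587445997109043 -y dir -71.41255400289096
-66.4 [ 704.9 -145.2] tool [105.2  15.2]
-78.4 [ 683.4 -157.1] tool [83.7 27. ]
-86.4 [ 674.1 -160.6] tool [74.5 30.5]
-94.4 [ 666.2 -162.7] tool [66.5 32.6]
-102.4 [ 659.4 -163.9] tool [59.7 33.9]
-110.4 [ 652.3 -164.4] tool [52.6 34.3]
-118.4 [ 644.8 -163.9] tool [45.1 33.9]
-126.4 [ 637.2 -162.4] tool [37.5 32.3]
-134.4 [ 629.7 -159.8] tool [30.  29.7]
-142.4 [ 622.3 -155.9] tool [22.6 25.8]
-150.4 [ 615.4 -150.8] tool [15.7 20.8]
-158.4 [ 609.1 -144.6] tool [ 9.4 14.5]
```

arm_command(steps=[[0,50,10,0,0],[0,103,22,40,0],[0,103,22,90,0],[0,103,22,140,0],[0,103,22,180,0],[0,103,22,204,0],[0,103,22,204,0],[0,103,22,204,0]])

```text
clock: 23.12
eef_pos: [703.2, -152.7, 48.0]
eef_rot: [3.141, -0.002, 0.0]
wrist_force: [-0.7, -0.3, -0.3]
finger_gap: 0.2
finger_force: 0.0
```

arm_command(steps=[[0,-10,4,0,0],[0,-19,6,0,0],[0,-24,7.5,0,0],[0,-28,9,0,0],[0,-36,11,0,0],[0,-43,12,0,0]])

```text
clock: 23.88
eef_pos: [659.2, -164.5, 46.3]
eef_rot: [-3.141, -0.0, -0.0]
wrist_force: [3.9, 1.7, -0.6]
finger_gap: 0.2
finger_force: 1.9
```

arm_command(steps=[[0,-7,0.4,0,0],[0,-14.6,0,0,0],[0,-22.2,-1.6,0,0],[0,-29.7,-4.2,0,0],[0,-37.1,-8.1,0,0]])

```text
clock: 24.5
eef_pos: [622.0, -156.4, 46.5]
eef_rot: [3.141, -0.0, -0.0]
wrist_force: [4.0, -0.3, 0.3]
finger_gap: 0.5
finger_force: 1.7
```

arm_command(steps=[[0,-1.7,-1.3,0,0],[0,-3.4,-2.5,0,0]])

```text
clock: 24.75
eef_pos: [619.0, -154.0, 46.5]
eef_rot: [3.141, 0.0, -0.0]
wrist_force: [3.5, -1.4, 0.5]
finger_gap: 0.5
finger_force: 1.6
```

arm_command(steps=[[0,-1.7,-1.3,0,0],[0,-2.5,-1.9,0,0]])

```text
clock: 25.0
eef_pos: [616.6, -152.0, 46.4]
eef_rot: [3.142, -0.0, -0.0]
wrist_force: [3.2, -1.2, 0.6]
finger_gap: 0.7
finger_force: 1.6
```

arm_command(steps=[[0,-0.8,-0.7,0,0],[0,-1.6,-1.4,0,0]])

```text
clock: 25.25
eef_pos: [615.0, -150.7, 46.4]
eef_rot: [3.142, 0.0, -0.0]
wrist_force: [3.9, -1.4, -0.4]
finger_gap: 0.5
finger_force: 1.5
```

arm_command(steps=[[0,-0.7,-0.7,0,0],[0,-1.4,-1.4,0,0]])

```text
clock: 25.5
eef_pos: [613.5, -149.3, 46.4]
eef_rot: [3.142, 0.0, -0.0]
wrist_force: [3.6, -2.0, 0.2]
finger_gap: 0.4
finger_force: 1.5
```

arm_command(steps=[[0,-0.7,-0.7,0,0]])

```text
clock: 25.62
eef_pos: [612.9, -148.6, 46.5]
eef_rot: [3.142, 0.0, -0.0]
wrist_force: [4.0, -1.3, 0.7]
finger_gap: 0.4
finger_force: 1.5
```

arm_command(steps=[[0,-0.7,-0.7,0,0],[0,-1.4,-1.4,0,0]])

```text
clock: 25.88
eef_pos: [612.0, -147.6, 46.7]
eef_rot: [3.141, -0.002, -0.0]
wrist_force: [8.4, -5.2, -1.9]
finger_gap: 0.2
finger_force: 4.5
```

arm_command(steps=[[0,-0.7,-0.8,0,0],[0,-1.3,-1.5,0,0]])

```text
clock: 26.12
eef_pos: [611.0, -147.0, 47.5]
eef_rot: [3.139, -0.003, -0.0]
wrist_force: [6.8, -11.1, 4.0]
finger_gap: 0.4
finger_force: 6.0
```

arm_command(steps=[[0,-0.6,-0.8,0,0],[0,-1.2,-1.5,0,0]])

```text
clock: 26.38
eef_pos: [610.4, -146.4, 47.9]
eef_rot: [3.138, -0.005, -0.0]
wrist_force: [10.0, -15.7, 4.6]
finger_gap: 0.3
finger_force: 8.3
```

The force climbs to about 18 N while the position holds, so the lever is at its stop. I'll back off, rise, and check.

arm_command(steps=[[0,5,7,0,0],[0,10,16,0,0],[0,10,16,-50,0],[0,10,16,-110,0],[0,0,0,-170,0],[0,-30,-20,-230,0],[0,-30,-20,-250,0],[0,-30,-20,-250,0]])

```text
clock: 27.38
eef_pos: [579.3, -124.2, 298.3]
eef_rot: [3.141, -0.003, 0.0]
wrist_force: [-0.2, 0.0, 0.0]
finger_gap: 0.5
finger_force: 0.0
```

Run:
```python
from h import *
s=monitor.read_state();print(s["clock"],s["eef_pos"],s["wrist_force"])
c=imaging.camera("wrist");save(c,"w5")
for n,p in(("axis",(563.85,67.65,88)),("handle_mid",(563.85+56*np.cos(np.radians(-20.2)),67.65+56*np.sin(np.radians(-20.2)),115)),("boss",(655.3,-103.6,40)),("stopknob",(655.3+74*np.cos(np.radians(-151.6)),-103.6+74*np.sin(np.radians(-151.6)),38))):print(n,proj(c,p))
for t in("handle_mid","lever_tip"):
    print(t,[(r["p"],r["rect"]) for r in find_in(c,t)[:1]])
```

```text
27.375 [ 579.26201252 -124.18702268  298.27713485] [-0.22863022  0.03643213  0.00323206]
axis [112.30712255 204.12896597]
handle_mid [111.56055761 160.56754617]
boss [263.20599857 121.08403097]
stopknob [291.83242143 174.27462707]
handle_mid [(0.72, [110.5, 159.1, 47.6, 27.0])]
lever_tip [(0.71, [276.6, 145.3, 48.6, 67.3])]
```

View pics/w5.png

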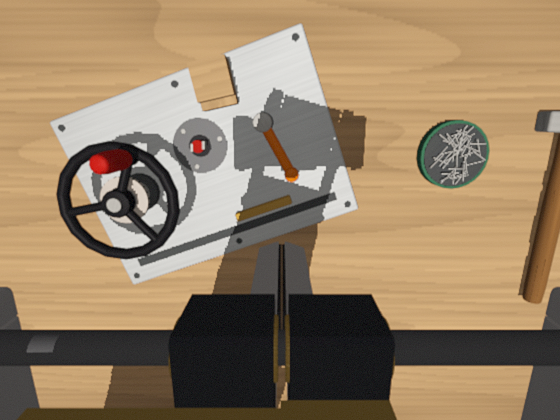

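The knob is at px (291,174), which matches the predicted stop (292,174). The handle is at (111,159), as expected for two turns. The setup bar and the other things are undisturbed, and the arm is clear.

```bash
python3 -c "
from h import *
print(job.sign_off())"
```

```text
the job is handed in; nothing more can be done
None
```

I wound the wheel two turns clockwise from the bite (located to about ±4° of wheel angle), swung the lock lever to its stop with about 18 N peak force, left the other things in view undisturbed with the arm clear, and handed the job in at about 27 s; no verdict came back.

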